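Feed a lath through the jig to its stop

TASK

Feed the loose wooden lath lengthwise into the flared mouth of the feeding jig, under its sprung black pressure bar and out at the far side, until its front end has pushed the red sprung stop head fully home against the post. Leave it there, lying flat under the bar and let go, and leave the glue bottle, the glass jar and the thread spool where they stand.

Things in the scene. Friction and masses are not known exactly. Their poses are not given: they have to be found in the camera images.
- jig: Jig screwed to the bench (never moves): 14 mm dark wooden board, 100 mm wide (x), 440 mm long (y -180 to +260 mm). Origin on its underside, below the pressure bar; +y is the feed direction, mouth to stop; z up. A wooden bridge (y -40 to +40 mm, 76 mm wide, top 49 mm above the bench) holds a straight channel along y at x = 0, 20 mm wide, 14 mm high. Either side of it the board is bare.
- mouth (a point): Centre of the channel's flared mouth: jig y = -62 mm, 4.5 mm above the board (the height of the lath's centre as it lies on the board). The mouth is about 37 mm wide at its outer edge and narrows to 20 mm at jig y = -40 mm; the lip above it slopes upward, so it is higher outside. Axes as the jig's.
- bar_low (a point): Middle of the lowest line of the black rubber pressure bar (28 mm across, lying across the channel at jig y = 0, it does not turn), 7 mm above the board when free. It is sprung downward: the 9 mm lath must shove itself under it, which takes about 5 to 12 N, and then the bar grips it by friction (about 4 to 8 N of drag).
- exit (a point): Centre of the channel's exit: jig y = +40 mm, 4.5 mm above the board. When the stop is home, the lath's tail is inside the bridge or the flare of the mouth, so fingers that hold it on the mouth side cannot feed it all the way: take it again from above on the bare board on this side and draw it on. Axes as the jig's.
- stop_head (a joint): Travel in m of the red stop head (34 mm wide, 14 mm high, 8 mm thick) toward its post along jig +y: 0 out, 0.008 home, then solid. A weak spring (under 1 N) pushes it out; the bar's grip on the lath withstands it. The post (50 mm wide, 51 mm above the bench) is locked at a setting not given: the head's home face is somewhere at jig y = 200 to 224 mm, to be felt or seen.
- pressure_bar (a joint): Height in m by which the pressure bar is lifted: 0 with nothing beneath, about 0.002 with the lath under it.
- lath_mid (a point): Centre (half-way up) of the pale wooden lath, 250 mm long (its y), 14 mm wide (x), 9 mm thick (z), about 40 g. It lies flat on the bench; either end may go first.
- glue_bottle_mid (a point): White glue bottle, 34 x 42 mm, 126 mm high, standing loose; the point is on its axis 46 mm up.
- bead_jar_mid (a point): Small glass jar with knob lid, 44 mm across, 61 mm high, standing loose; the point is on its axis 20 mm up.
- thread_spool_mid (a point): Wooden spool of red thread, 38 mm across, 50 mm high, standing loose; the point is at its centre.
- lath: Same lath again: here the origin is at the centre of its underside, axes as lath_mid.

How it is judged:
On the way:
1. The lath, in line with the channel, has come from the mouth under the pressure bar, with its tail still outside the mouth (x of lath_mid in the frame of jig between -0.008 and 0.008 m and angle between the y axis of lath_mid and the y axis of jig, either way round below 0.1 rad and value of joint pressure_bar above 0.0012 m and y of lath_mid in the frame of jig between -0.125 and 0.04 m), for 0.1 s.
At the end, for the whole second after the job is handed in: The stop head is at least 6 mm in (of 8), the lath lies flat (within 0.08 rad, centre within 3.5 mm of its resting height) in the channel under the lifted pressure bar, within 8 mm of the centre line and 0.1 rad of its direction, its front end against the stop, at rest and released (x of lath_mid in the frame of jig between -0.008 and 0.008 m and angle between the y axis of lath_mid and the y axis of jig, either way round below 0.1 rad and value of joint stop_head above 0.006 m and value of joint pressure_bar above 0.0012 m and y of lath_mid in the frame of jig between 0.07 and 0.105 m and z of lath_mid in the frame of jig between 0.015 and 0.022 m and angle between lath_mid's own z axis and vertical below 0.08 rad and linear speed of lath below 0.01 m/s); the robot touches nothing.
It fails at once if the glue bottle is moved more than 30 mm (distance of glue_bottle_mid from where it was at the start of the episode above 0.03 m).
It fails at once if the glass jar is moved more than 30 mm (distance of bead_jar_mid from where it was at the start of the episode above 0.03 m).
It fails at once if the thread spool is moved more than 30 mm (distance of thread_spool_mid from where it was at the start of the episode above 0.03 m).
It also fails if it takes over 54 s, if anything falls off the work surface, if the arm or the gripper's body presses on something with over 40 N, if the wrist force passes 120 N, or if a joint passes its speed limit or range.

ROBOT

A 7-joint arm with a two-finger parallel gripper is mounted at the origin on a cart in front of the work surface, level with it; the furniture and walls round the work are solid. World frame = base frame: x ahead of the robot, y to its left, z up, the work surface at z = 0. Lengths are in m, angles in rad, forces in N, time in s.
With the tool pointing down it reaches from about 0.4 to 0.85 m from the base axis. Payload 10.4 kg.
Tool frame: the origin (TCP) lies between the finger pads; the fingertips stand tcp_to_tips ahead of it and the grasp point (between the pads) lies 8 mm behind it (tcp_to_tips is the distance from the TCP to the fingertips, in m); z points along the fingers, y is the line along which they close (so a half turn about z gives the same grasp; the last joint's range is limited). The gripper opens to 85 mm and grips with 20 to 120 N. Pads are 22 mm wide; open, the fingers measure 114 mm over their backs; the gripper's body (76 mm by 85 mm) begins 54 mm behind the grasp point. The pads swing forward as they close: fully open they stand 13 mm farther back than shut.
Start: joints at [1.151, 0.332, -0.065, 1.46, 0.022, 1.35, -0.088], TCP at [0.242, -0.576, 0.242] pointing down, gripper open.
Joint ranges: [-2.6, 2.6], [-0.5, 2.12], [-1.47, 1.34], [0.16, 2.42], [-1.27, 4.41], [0.06, 2.06], [-2.6, 2.6]. Speed limits (rad/s): [2.22, 2.22, 2.79, 2.79, 3.14, 3.14, 3.14].

INTERFACE

Orientations are given as a unit quaternion [x, y, z, w].
In Python, from workcell import * gives the robot as it stands.
- The arm moves only by the tool apply_moves, never from a script. Its argument "rows" is a list of rows, each an object of numbers: "x", "y", "z": the shift along the tool's x, y, z in mm; "ax", "ay", "az": the turn, a rotation vector about the tool's x, y, z in degrees; "gripper": the closure, from 0 (fully open) to 1 (shut). A call has 1 to 5 rows; each row shifts and turns the commanded pose from where the row before left it, along the tool's axes as they then stand; what a row does not reach is not made up. A row lasts 1/12 s, in which the tool goes at most 41.7 mm and 7.16 degrees, less where a joint would pass 70% of its speed; a pose out of reach is approached as far as the arm can. A call with a gripper value outside its range is refused whole. The fingers move at their own pace and stop on an object; "newtons" is the grip in N (left out, the last holds). Time passes only in rows, so rows that do not move let the fingers close. It gives the time, the measured TCP pose, the force, the opening and the grip force at its end, in the units of the state.
- get_obs(): the state, without advancing time (a new reading comes with each control period).
- camera(name): name is "side" or "top" or "wrist"; returns a dict with "color" (400x640x3 uint8, red, green, blue), "fov_y" (degrees; the focal length in pixels is half the picture's height over the tangent of half this angle, whatever the lens; pixels are square), "cx", "cy" (the principal point, pixels), "rvec" (rotation vector, rad) and "tvec" (3), from world to camera coordinates, as OpenCV has them. Camera axes: x right, y down, z forward; pixel columns grow to the right and rows downward; lengths in m; the calibration is good to about 2 mm. A picture is of the moment at which its call begins. There is no depth.
- hand_in(): hands the job in; it is judged then, once.
The state is a dict: "clock": time; "joint_pos": joint angles; "joint_velocities": joint speeds; "tau": joint torques, N m; "position": TCP position; "ee_rot": TCP orientation; "ft_force": force on the tool from outside, world axes, zero at the start; "torque": the same for the moment, N m; "grip_width": opening from 0.0 (shut) to 1.0 (fully open); "grasp_force": force on a finger pad.
Only numpy, scipy, OpenCV 4.12 (cv2) and the standard library are available. Lean on these libraries where they do the work, as an engineer would, in place of code of your own. Each camera call takes 0.05 s, during which the arm holds its last target. There are 200 camera calls.

## Working session

There is one attempt and no reset: what is moved stays moved. The work goes in short steps, Python scripts to look and compute and a tool call to move; the robot and the scene stay as the last step left them, time stands still between calls to the robot, and variables do not carry over. Pictures are saved under pics/ and viewed, at most 13 in all, crops included, and the job is handed in when it is done.

Besides the shell and the picture viewer there is one more tool, called after "Call:" as a command line: name --argument value ..., lists and objects as JSON in quotes. apply_moves: Moves the arm, as the interface text tells. Its arguments: {"type":"object","properties":{"rows":{"type":"array","items":{"type":"object","properties":{"x":{"type":"number"},"y":{"type":"number"},"z":{"type":"number"},"ax":{"type":"number"},"ay":{"type":"number"},"az":{"type":"number"},"gripper":{"type":"number"}}}},"newtons":{"type":"number"}},"required":["rows"]}

```bash
mkdir -p pics
cat > h.py <<'E'
from workcell import *
import numpy as np, cv2
from scipy.spatial.transform import Rotation as R
def cam(n,f=None):
    c=camera(n)
    if f: cv2.imwrite('pics/'+f,cv2.cvtColor(c['color'],cv2.COLOR_RGB2BGR))
    return c
def KM(c):
    f=200/np.tan(np.radians(c['fov_y'])/2)
    return f,cv2.Rodrigues(np.array(c['rvec'],float))[0],np.array(c['tvec'],float).ravel()
def px2w(c,u,v,z):
    f,r,t=KM(c); d=r.T@np.array([(u-c['cx'])/f,(v-c['cy'])/f,1]); o=-r.T@t
    return o+d*(z-o[2])/d[2]
def w2px(c,p):
    f,r,t=KM(c); q=r@np.array(p)+t; return q[:2]/q[2]*f+[c['cx'],c['cy']]
def st():
    o=get_obs(); print(o['clock'],np.round(o['position'],4),'F',np.round(o['ft_force'],1),'w',round(float(o['grip_width']),3),round(float(o['grasp_force']),1)); print(np.round(R.from_quat(o['ee_rot']).as_matrix(),3).tolist(), np.round(o['joint_pos'],2)); return o
E
python3 - <<'E'
from h import *
import pickle
o=st(); print({k:v for k,v in o.items() if 'tip' in k}); 
try: print(tcp_to_tips)
except Exception as e: print(e)
D={}
for n in('top','side'):
    D[n]=cam(n,n+'0.png')
pickle.dump(D,open('c0.pkl','wb'))
for n in D: f,r,t=KM(D[n]); print(n,-r.T@t,f)
E
```

```text
0.0 [ 0.2414 -0.5761  0.2415] F [-1.3 -0.   0.1] w 1.002 0.0
[[0.922, 0.387, -0.001], [0.387, -0.922, 0.001], [-0.0, -0.001, -1.0]] [ 1.15  0.33 -0.06  1.46  0.02  1.35 -0.09]
{}
0.011
top [ 0.50801573 -0.03230912  0.92931425] 364.14543385381415
side [ 0.61660733 -0.77347871  0.74976523] 418.86947281379963
```

View pics/top0.png

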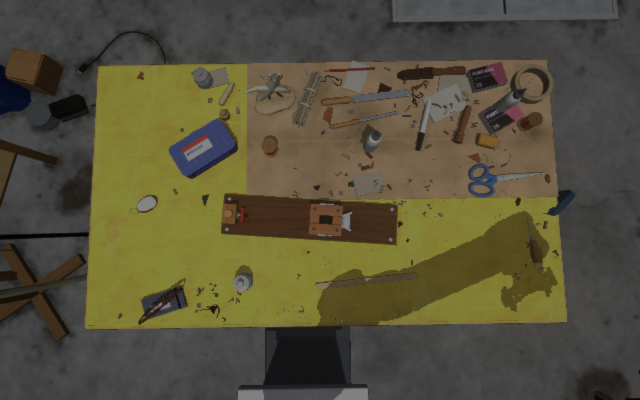

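View pics/side0.png

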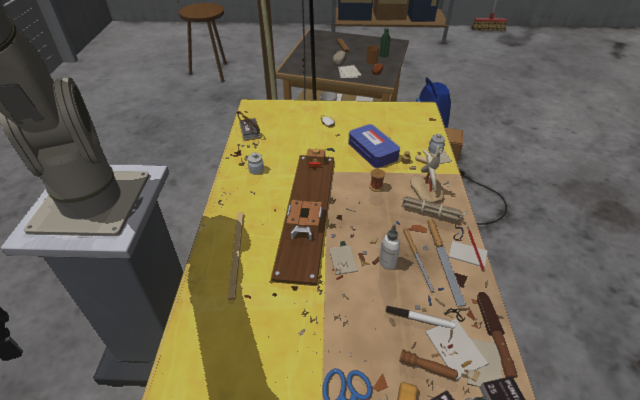

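The top view shows the jig at (221-397, 195-245) with the stop at left and the mouth at right, and the lath from (316,284) to (415,275). The jar is at (242,283), the bottle at (373,140) and the spool at (270,146). I'll zoom in for precise edges.

Run:
```python
from h import *
import pickle
D=pickle.load(open('c0.pkl','rb')); c=D['top']; s=D['side']
im=cv2.cvtColor(c['color'],cv2.COLOR_RGB2BGR)[185:300,210:425]
im2=cv2.resize(im,None,fx=3.7,fy=3.7,interpolation=cv2.INTER_CUBIC)
cv2.imwrite('pics/z1.png',cv2.convertScaleAbs(im2,alpha=1.6,beta=10))
for n,u,v,z in [('c1',222,195,.014),('c2',397,205,.014),('c3',396,245,.014),('c4',221,233,.014),('la',316,284,.009),('lb',415,275,.009),('jar',242,283,.03),('bot',373,140,.06),('spool',270,146,.05)]:
    p=px2w(c,u,v,z); print(n,p.round(3),w2px(s,p).round(0))
```

```text
c1 [0.623 0.198 0.014] [332. 155.]
c2 [ 0.592 -0.244  0.014] [316. 281.]
c3 [ 0.492 -0.238  0.014] [269. 278.]
c4 [0.527 0.2   0.014] [299. 155.]
la [ 0.398 -0.037  0.009] [241. 212.]
lb [ 0.417 -0.283  0.009] [230. 297.]
jar [0.405 0.143 0.03 ] [254. 161.]
bot [ 0.748 -0.18   0.06 ] [389. 246.]
spool [0.739 0.073 0.05 ] [376. 174.]
```

View pics/z1.png

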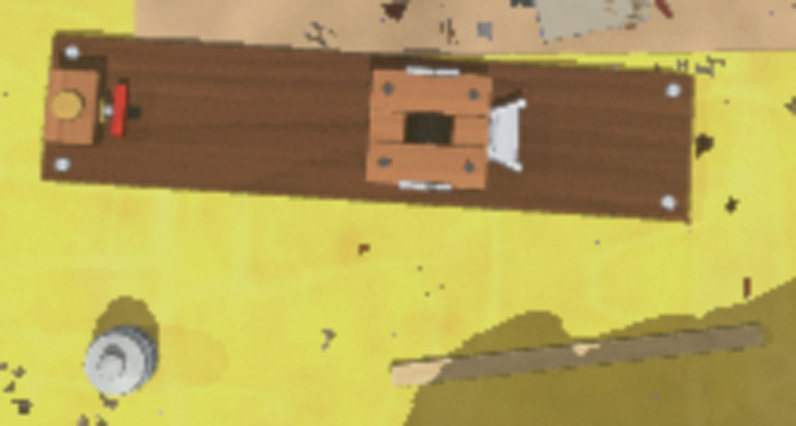

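The crop shows the board corners at (54,33), (692,74), (689,221) and (41,180), the red stop at (120,110), and the lath's end centres at (391,372) and (765,334). Next is the pose fit.

Run:
```python
from h import *
import pickle
D=pickle.load(open('c0.pkl','rb')); c=D['top']
Z=lambda u,v,z: px2w(c,210+(u+.5)/3.7-.5,185+(v+.5)/3.7-.5,z)
P=np.array([Z(54,33,.014),Z(692,74,.014),Z(689,221,.014),Z(41,180,.014)])[:,:2]
J=np.array([[50,260],[50,-180],[-50,-180],[-50,260]])/1e3
# jig +x: z up, +y left-> +x = ahead
Pc=P-P.mean(0);Jc=J-J.mean(0);U,S,V=np.linalg.svd(Jc.T@Pc); M=(U@V).T
o=P.mean(0)-M@J.mean(0); print('jig',o.round(4),M.round(4).tolist(),'ang',np.degrees(np.arctan2(M[1,0],M[0,0])),(P-(J@M.T+o)).round(4).tolist())
toJ=lambda p:(M.T@(p[:2]-o)).round(4)
for n,u,v,z in [('redfaceL',111,110,.028),('redfaceR',127,110,.028),('redfront right edge bottomish',128,125,.028),('flareouter',522,100,.03),('flareouter2',520,170,.03),('bridge',492,80,.049),('bridgeL',368,185,.049),('post',70,105,.051)]: print(n,toJ(Z(u,v,z)))
a=Z(391,372,.0045)[:2];b=Z(765,334,.0045)[:2]
print(a,b,'len',np.linalg.norm(a-b),'mid',(a+b)/2,'dir deg',np.degrees(np.arctan2(*(a-b)[::-1])), toJ((a+b)/2))
np.savez('jig.npz',o=o,M=M)
```

```text
jig [ 0.5569 -0.0616] [[0.9971, 0.0759], [-0.0759, 0.9971]] ang -4.35544341384543 [[0.0003, -0.001], [-0.0001, 0.002], [0.0, 0.0001], [-0.0002, -0.0011]]
redfaceL [-0.0006  0.2127]
redfaceR [1.00e-04 2.02e-01]
redfront right edge bottomish [-0.0099  0.2005]
flareouter [ 0.0233 -0.0616]
flareouter2 [-0.0234 -0.0628]
bridge [ 0.0337 -0.0395]
bridgeL [-0.0399  0.0373]
post [-0.0003  0.2349]
[ 0.39476638 -0.03486422] [ 0.41676695 -0.28791559] len 0.2540059505912085 mid [ 0.40576667 -0.16138991] dir deg 94.96886511575684 [-0.1431 -0.111 ]
```

```bash
cat >> h.py <<'E'
def plan(p,yaw,n):
    "rows to bring tool to p (m), tool x at world yaw (deg), pointing down; shift then turn per row"
    o=get_obs(); M0=R.from_quat(o['ee_rot']); c,s=np.cos(np.radians(yaw)),np.sin(np.radians(yaw))
    T=R.from_matrix([[c,s,0],[s,-c,0],[0,0,-1]]); rv=np.degrees((M0.inv()*T).as_rotvec())
    d=(np.array(p)-o['position'])*1e3/n
    print('turn/row',(rv/n).round(2))
    for i in range(n): 
        Mi=M0*R.from_rotvec(np.radians(rv*i/n)); print(Mi.inv().apply(d).round(1).tolist())
J_=np.load('jig.npz') if __import__('os').path.exists('jig.npz') else None
def jw(x,y,z): return np.append(J_['M']@[x,y]+J_['o'],z)
def toj(p): return (J_['M'].T@(np.array(p)[:2]-J_['o'])*1e3).round(1)
E
python3 -c "
from h import *
plan([.4127,-.2411,.13],94.97,12)"
```

```text
turn/row [-0.01 -0.   -6.02]
[24.0, -20.2, 9.3]
[25.9, -17.6, 9.3]
[27.6, -14.8, 9.3]
[29.0, -11.8, 9.3]
[30.1, -8.7, 9.3]
[30.9, -5.5, 9.3]
[31.3, -2.2, 9.3]
[31.3, 1.1, 9.3]
[31.1, 4.4, 9.3]
[30.4, 7.6, 9.3]
[29.5, 10.7, 9.3]
[28.2, 13.8, 9.3]
```

Call:
apply_moves --rows '[{"x":24,"y":-20.2,"z":9.3,"az":-6.02,"gripper":0.4},{"x":25.9,"y":-17.6,"z":9.3,"az":-6.02,"gripper":0.4},{"x":27.6,"y":-14.8,"z":9.3,"az":-6.02,"gripper":0.4},{"x":29,"y":-11.8,"z":9.3,"az":-6.02,"gripper":0.4},{"x":30.1,"y":-8.7,"z":9.3,"az":-6.02,"gripper":0.4}]' --newtons 60

```text
invalid input at $.rows[0]: expected keys x, y, z, ax, ay, az, gripper
```

Call:
apply_moves --rows '[{"x":30.9,"y":-5.5,"z":9.3,"az":-6.02,"gripper":0.4},{"x":31.3,"y":-2.2,"z":9.3,"az":-6.02,"gripper":0.4},{"x":31.3,"y":1.1,"z":9.3,"az":-6.02,"gripper":0.4},{"x":31.1,"y":4.4,"z":9.3,"az":-6.02,"gripper":0.4},{"x":30.4,"y":7.6,"z":9.3,"az":-6.02,"gripper":0.4}]'

```text
invalid input at $.rows[0]: expected keys x, y, z, ax, ay, az, gripper
```

Call:
apply_moves --rows '[{"x":29.5,"y":10.7,"z":9.3,"az":-6.02,"gripper":0.4},{"x":28.2,"y":13.8,"z":9.3,"az":-6.02,"gripper":0.4},{"gripper":0.4},{"gripper":0.4}]'

```text
invalid input at $.rows[0]: expected keys x, y, z, ax, ay, az, gripper
```

```bash
python3 -c "
from h import *
st(); c=cam('wrist','w1.png')
for p in [(.3948,-.0349,.009),(.4168,-.2879,.009),(.4058,-.1614,.009),(.4127,-.2411,.009)]: print(w2px(c,p))
cam('top','t1.png')
plan([.4127,-.2411,.02],94.97,4)"
```

```text
0.1 [ 0.2414 -0.5761  0.2416] F [0.1 0.4 0.6] w 0.997 0.0
[[0.922, 0.386, -0.001], [0.386, -0.922, 0.001], [-0.0, -0.001, -1.0]] [ 1.15  0.33 -0.06  1.46  0.02  1.35 -0.09]
[-174.86860698 -220.11769304]
[ 113.41606239 -111.9138981 ]
[ -25.23031062 -163.95295986]
[  63.32031982 -130.67718059]
turn/row [-1.000e-02 -1.000e-02 -1.806e+01]
[71.9, -60.7, 55.5]
[87.1, -35.4, 55.5]
[93.8, -6.7, 55.5]
[91.3, 22.7, 55.5]
```

View pics/w1.png

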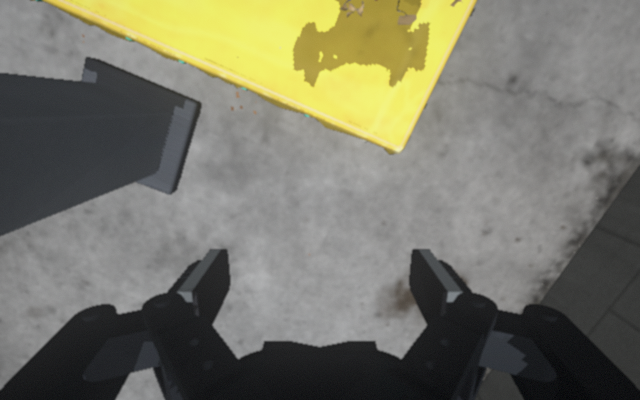

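The move was refused because every row needs all its keys. The wrist picture shows the open fingers off the table corner, with tips near (220,255) and (420,255). I'll resend with complete rows.

Call:
apply_moves --rows '[{"x":24,"y":-20.2,"z":9.3,"ax":0,"ay":0,"az":-6.02,"gripper":0.4},{"x":25.9,"y":-17.6,"z":9.3,"ax":0,"ay":0,"az":-6.02,"gripper":0.4},{"x":27.6,"y":-14.8,"z":9.3,"ax":0,"ay":0,"az":-6.02,"gripper":0.4},{"x":29,"y":-11.8,"z":9.3,"ax":0,"ay":0,"az":-6.02,"gripper":0.4},{"x":30.1,"y":-8.7,"z":9.3,"ax":0,"ay":0,"az":-6.02,"gripper":0.4}]' --newtons 60

```text
clock: 0.62
position: [0.3132, -0.4355, 0.1953]
ee_rot: [0.894, 0.447, -0.0, 0.0]
ft_force: [1.2, 0.2, 0.3]
grip_width: 0.597
grasp_force: 0.0
```

Call:
apply_moves --rows '[{"x":30.9,"y":-5.5,"z":9.3,"ax":0,"ay":0,"az":-6.02,"gripper":0.4},{"x":31.3,"y":-2.2,"z":9.3,"ax":0,"ay":0,"az":-6.02,"gripper":0.4},{"x":31.3,"y":1.1,"z":9.3,"ax":0,"ay":0,"az":-6.02,"gripper":0.4},{"x":31.1,"y":4.4,"z":9.3,"ax":0,"ay":0,"az":-6.02,"gripper":0.4},{"x":30.4,"y":7.6,"z":9.3,"ax":0,"ay":0,"az":-6.02,"gripper":0.4}]'

```text
clock: 1.03
position: [0.3847, -0.296, 0.149]
ee_rot: [0.748, 0.664, -0.0, 0.0]
ft_force: [0.2, -0.3, 0.8]
grip_width: 0.602
grasp_force: 0.0
```

Call:
apply_moves --rows '[{"x":29.5,"y":10.7,"z":9.3,"ax":0,"ay":0,"az":-6.02,"gripper":0.4},{"x":28.2,"y":13.8,"z":9.3,"ax":0,"ay":0,"az":-6.02,"gripper":0.4},{"x":0,"y":0,"z":0,"ax":0,"ay":0,"az":0,"gripper":0.4},{"x":0,"y":0,"z":0,"ax":0,"ay":0,"az":0,"gripper":0.4}]'

```text
clock: 1.37
position: [0.4133, -0.2399, 0.1303]
ee_rot: [0.675, 0.738, 0.0, -0.0]
ft_force: [-0.3, -0.6, -0.3]
grip_width: 0.597
grasp_force: 0.0
```

```bash
python3 -c "
from h import *
st(); c=cam('wrist','w2.png')
for p in [(.3948,-.0349,.009),(.4168,-.2879,.009),(.4058,-.1614,.009),(.4127,-.2411,.009)]: print(w2px(c,p))
import pickle; pickle.dump(c,open('w2.pkl','wb'))
plan([.4127,-.2411,.013],94.97,4)"
```

```text
1.3667 [ 0.4133 -0.2399  0.1303] F [-0.3 -0.6 -0.3] w 0.597 0.0
[[-0.09, 0.996, -0.001], [0.996, 0.09, 0.001], [0.001, -0.001, -1.0]] [ 0.86  0.14 -0.45  1.95  0.07  1.06  0.46]
[ 319.96684623 -100.09915002]
[318.88204042 245.20219147]
[319.34391395  98.1845884 ]
[319.00322385 195.46097968]
turn/row [-0.  0. -0.]
[0.1, -0.0, 29.4]
[0.1, -0.0, 29.4]
[0.1, -0.0, 29.4]
[0.1, -0.0, 29.4]
```

View pics/w2.png

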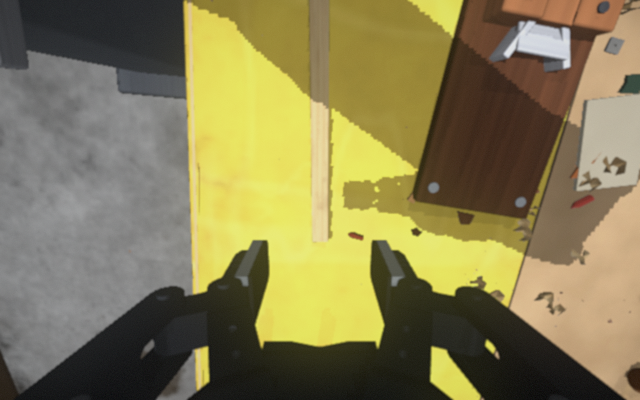

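The lath runs straight up the picture at u≈320 with its tail at v≈241, 4 px from the prediction, so I can descend and grip.

Call:
apply_moves --rows '[{"x":0,"y":0,"z":36,"ax":0,"ay":0,"az":0,"gripper":0.4},{"x":0,"y":0,"z":36,"ax":0,"ay":0,"az":0,"gripper":0.4},{"x":0,"y":0,"z":30,"ax":0,"ay":0,"az":0,"gripper":0.4},{"x":0,"y":0,"z":15,"ax":0,"ay":0,"az":0,"gripper":0.4},{"x":0,"y":0,"z":0,"ax":0,"ay":0,"az":0,"gripper":0.8}]'

```text
clock: 1.83
position: [0.4102, -0.2418, 0.0107]
ee_rot: [0.677, 0.736, -0.001, -0.003]
ft_force: [0.0, 0.7, -0.1]
grip_width: 0.477
grasp_force: 0.0
```

Call:
apply_moves --rows '[{"x":0,"y":0,"z":0,"ax":0,"ay":0,"az":0,"gripper":1},{"x":0,"y":0,"z":0,"ax":0,"ay":0,"az":0,"gripper":1},{"x":0,"y":0,"z":0,"ax":0,"ay":0,"az":0,"gripper":1},{"x":0,"y":0,"z":0,"ax":0,"ay":0,"az":0,"gripper":1},{"x":0,"y":0,"z":0,"ax":0,"ay":0,"az":0,"gripper":1}]'

```text
clock: 2.25
position: [0.4138, -0.2426, 0.0153]
ee_rot: [0.676, 0.737, -0.0, 0.002]
ft_force: [-1.1, -1.1, 7.1]
grip_width: 0.137
grasp_force: 59.5
```

```bash
python3 -c "
from h import *
o=st(); print(toj(o['position']), 'target', jw(0,-283,.05))
p=np.array(o['position']); p[2]=.06
print('rows from here via lift+goto'); plan(jw(0,-283,.06),85.645,9)"
```

```text
2.25 [ 0.4138 -0.2426  0.0153] F [-1.1 -1.1  7.1] w 0.137 59.5
[[-0.086, 0.996, 0.002], [0.996, 0.086, -0.002], [-0.002, 0.002, -1.0]] [ 0.82  0.32 -0.43  2.04  0.18  0.82  0.38]
[-128.9 -191.3] target [-2.09351750e+01 -2.82244314e+02  5.00000000e-02]
rows from here via lift+goto
turn/row [0.01 0.01 1.03]
[-31012.8, -5061.7, 58.8]
[-31099.0, -4501.9, 52.3]
[-31175.1, -3940.6, 45.6]
[-31241.1, -3378.0, 38.8]
[-31296.9, -2814.3, 31.9]
[-31342.5, -2249.7, 24.8]
[-31378.0, -1684.4, 17.6]
[-31403.3, -1118.5, 10.2]
[-31418.3, -552.3, 2.7]
```

```bash
sed -i "s/return np.append(J_\['M'\]@\[x,y\]+/return np.append(J_['M']@[x\/1e3,y\/1e3]+/" h.py; python3 -c "
from h import *
plan(jw(0,-288,.0153),85.645,8)"
```

```text
turn/row [0.02 0.02 1.16]
[-14.5, 13.9, 0.1]
[-14.2, 14.2, 0.1]
[-14.0, 14.5, 0.0]
[-13.7, 14.8, 0.0]
[-13.4, 15.1, 0.0]
[-13.0, 15.3, 0.0]
[-12.7, 15.6, 0.0]
[-12.4, 15.9, 0.0]
```

Call:
apply_moves --rows '[{"x":0,"y":0,"z":-25,"ax":0,"ay":0,"az":0,"gripper":1},{"x":0,"y":0,"z":-25,"ax":0,"ay":0,"az":0,"gripper":1},{"x":0,"y":0,"z":-25,"ax":0,"ay":0,"az":0,"gripper":1},{"x":0,"y":0,"z":0,"ax":0,"ay":0,"az":0,"gripper":1},{"x":0,"y":0,"z":0,"ax":0,"ay":0,"az":0,"gripper":1}]'

```text
clock: 2.67
position: [0.4139, -0.2423, 0.0905]
ee_rot: [0.676, 0.737, 0.0, 0.002]
ft_force: [-0.4, -0.3, -0.4]
grip_width: 0.137
grasp_force: 58.7
```

Call:
apply_moves --rows '[{"x":-14.5,"y":13.9,"z":0,"ax":0,"ay":0,"az":1.16,"gripper":1},{"x":-14.2,"y":14.2,"z":0,"ax":0,"ay":0,"az":1.16,"gripper":1},{"x":-14,"y":14.5,"z":0,"ax":0,"ay":0,"az":1.16,"gripper":1},{"x":-13.7,"y":14.8,"z":0,"ax":0,"ay":0,"az":1.16,"gripper":1},{"x":-13.4,"y":15.1,"z":0,"ax":0,"ay":0,"az":1.16,"gripper":1}]'

```text
clock: 3.08
position: [0.4887, -0.3083, 0.0875]
ee_rot: [0.713, 0.702, -0.0, -0.001]
ft_force: [0.0, -0.1, -0.5]
grip_width: 0.142
grasp_force: 58.7
```

Call:
apply_moves --rows '[{"x":-13,"y":15.3,"z":0,"ax":0,"ay":0,"az":1.16,"gripper":1},{"x":-12.7,"y":15.6,"z":0,"ax":0,"ay":0,"az":1.16,"gripper":1},{"x":-12.4,"y":15.9,"z":0,"ax":0,"ay":0,"az":1.16,"gripper":1},{"x":0,"y":0,"z":0,"ax":0,"ay":0,"az":0,"gripper":1},{"x":0,"y":0,"z":0,"ax":0,"ay":0,"az":0,"gripper":1}]'

```text
clock: 3.5
position: [0.5338, -0.3475, 0.0872]
ee_rot: [0.733, 0.68, -0.0, -0.001]
ft_force: [0.1, 0.4, -0.6]
grip_width: 0.143
grasp_force: 58.8
```

Call:
apply_moves --rows '[{"x":0,"y":0,"z":25,"ax":0,"ay":0,"az":0,"gripper":1},{"x":0,"y":0,"z":25,"ax":0,"ay":0,"az":0,"gripper":1},{"x":0,"y":0,"z":5,"ax":0,"ay":0,"az":0,"gripper":1},{"x":0,"y":0,"z":0,"ax":0,"ay":0,"az":0,"gripper":1},{"x":0,"y":0,"z":0,"ax":0,"ay":0,"az":0,"gripper":1}]'

```text
clock: 3.92
position: [0.5339, -0.3473, 0.0343]
ee_rot: [0.733, 0.68, -0.0, -0.0]
ft_force: [0.4, 0.3, -0.5]
grip_width: 0.139
grasp_force: 58.8
```

```bash
python3 -c "
from h import *
o=st(); print(toj(o['position'])); c=cam('wrist','w3.png'); s=cam('side','s3.png')
for y in (-62,-40,-90,-180): print(y,w2px(c,jw(0,y,.0185)))
for y in (-62,-40,-80,-180): print(y,w2px(s,jw(0,y,.0185)))
import pickle; pickle.dump(c,open('w3.pkl','wb'))
plan(jw(0,-288,.031),85.645,2)
a=cv2.imread('pics/w3.png')[0:300,170:470]; b=cv2.imread('pics/s3.png')[150:350,200:400]
cv2.imwrite('pics/m3.png',np.hstack([cv2.resize(a,(400,400)),cv2.resize(b,(400,400))]))
"
```

```text
3.9167 [ 0.5339 -0.3473  0.0343] F [ 0.4  0.3 -0.5] w 0.139 58.8
[[0.075, 0.997, -0.0], [0.997, -0.075, 0.0], [0.0, -0.0, -1.0]] [ 0.77  0.57 -0.35  1.61  0.22  1.    0.28]
[  -1.2 -286.7]
-62 [ 324.89345061 -384.73000465]
-40 [ 325.35671803 -493.35667668]
-90 [ 324.38188601 -264.77863753]
-180 [323.15240952  23.50828685]
-62 [300.34540157 237.1584381 ]
-40 [301.64229291 230.2306369 ]
-80 [299.2522978 242.9976363]
-180 [292.59496477 278.56012194]
turn/row [0.06 0.03 0.03]
[-0.4, 0.1, 2.2]
[-0.4, 0.1, 2.2]
```

View pics/m3.png

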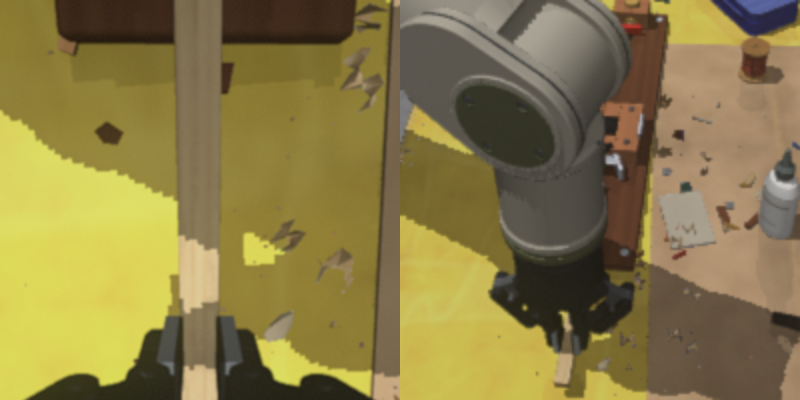

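The lath is centred within about 2 mm and parallel to the jig (lath at crop u≈198, board centre ≈205). I'll shift 2 mm, lower, and feed to just before the bar.

Call:
apply_moves --rows '[{"x":0,"y":2,"z":3.3,"ax":0,"ay":0,"az":0,"gripper":1},{"x":15,"y":0,"z":0,"ax":0,"ay":0,"az":0,"gripper":1},{"x":15,"y":0,"z":0,"ax":0,"ay":0,"az":0,"gripper":1},{"x":10,"y":0,"z":0,"ax":0,"ay":0,"az":0,"gripper":1},{"x":10,"y":0,"z":0,"ax":0,"ay":0,"az":0,"gripper":1}]' --newtons 90

```text
clock: 4.43
position: [0.5403, -0.2957, 0.0307]
ee_rot: [0.733, 0.681, 0.0, 0.0]
ft_force: [-0.8, -0.0, 0.1]
grip_width: 0.122
grasp_force: 88.6
```

Call:
apply_moves --rows '[{"x":8,"y":0,"z":0,"ax":0,"ay":0,"az":0,"gripper":1},{"x":0,"y":0,"z":0,"ax":0,"ay":0,"az":0,"gripper":1},{"x":0,"y":0,"z":0,"ax":0,"ay":0,"az":0,"gripper":1}]'

```text
clock: 4.68
position: [0.5406, -0.2895, 0.0306]
ee_rot: [0.733, 0.68, -0.0, 0.0]
ft_force: [-0.6, -0.5, -0.7]
grip_width: 0.122
grasp_force: 88.6
```

```bash
python3 -c "
from h import *
o=st(); print(toj(o['position']))"
```

```text
4.6833 [ 0.5406 -0.2895  0.0306] F [-0.6 -0.5 -0.7] w 0.122 88.6
[[0.074, 0.997, 0.0], [0.997, -0.074, -0.0], [-0.0, 0.0, -1.0]] [ 0.71  0.53 -0.37  1.68  0.22  0.97  0.18]
[   1.1 -228.5]
```

Call:
apply_moves --rows '[{"x":8,"y":0,"z":0,"ax":0,"ay":0,"az":0,"gripper":1},{"x":8,"y":0,"z":0,"ax":0,"ay":0,"az":0,"gripper":1},{"x":6,"y":0,"z":0,"ax":0,"ay":0,"az":0,"gripper":1},{"x":6,"y":0,"z":0,"ax":0,"ay":0,"az":0,"gripper":1},{"x":6,"y":0,"z":0,"ax":0,"ay":0,"az":0,"gripper":1}]'

```text
clock: 5.1
position: [0.5427, -0.2579, 0.0307]
ee_rot: [0.734, 0.679, -0.001, 0.001]
ft_force: [-1.2, -7.3, -0.6]
grip_width: 0.124
grasp_force: 88.6
```

Call:
apply_moves --rows '[{"x":6,"y":0,"z":0,"ax":0,"ay":0,"az":0,"gripper":1},{"x":6,"y":0,"z":0,"ax":0,"ay":0,"az":0,"gripper":1},{"x":6,"y":0,"z":0,"ax":0,"ay":0,"az":0,"gripper":1}]'

```text
clock: 5.35
position: [0.544, -0.2398, 0.0306]
ee_rot: [0.734, 0.679, -0.001, 0.001]
ft_force: [-0.9, -7.6, -1.4]
grip_width: 0.124
grasp_force: 88.5
```

```bash
python3 -c "
from h import *
o=st(); print(toj(o['position'])); c=cam('wrist','w4.png'); s=cam('side','s4.png');t=cam('top','t4.png')
a=cv2.imread('pics/w4.png')[0:300,170:470]; b=cv2.imread('pics/s4.png')[130:330,200:400]
cv2.imwrite('pics/m4.png',np.hstack([cv2.resize(a,(400,400)),cv2.resize(b,(400,400))]))
"
```

```text
5.35 [ 0.544  -0.2398  0.0306] F [-0.9 -7.6 -1.4] w 0.124 88.5
[[0.077, 0.997, 0.0], [0.997, -0.077, -0.003], [-0.003, 0.0, -1.0]] [ 0.65  0.5  -0.39  1.73  0.23  0.95  0.1 ]
[   0.7 -178.7]
```

View pics/m4.png

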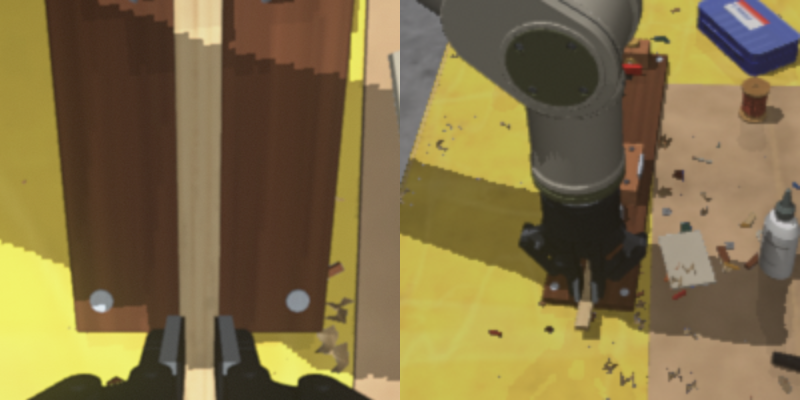

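The lath lies centred on the board, between the screws at (100,300) and (297,300), and the 7.5 N drag shows it is under the bar. I'll keep feeding.

Call:
apply_moves --rows '[{"x":8,"y":0,"z":0,"ax":0,"ay":0,"az":0,"gripper":1},{"x":8,"y":0,"z":0,"ax":0,"ay":0,"az":0,"gripper":1},{"x":8,"y":0,"z":0,"ax":0,"ay":0,"az":0,"gripper":1},{"x":8,"y":0,"z":0,"ax":0,"ay":0,"az":0,"gripper":1},{"x":8,"y":0,"z":0,"ax":0,"ay":0,"az":0,"gripper":1}]'

```text
clock: 5.92
position: [0.5469, -0.1994, 0.0303]
ee_rot: [0.734, 0.679, -0.001, 0.0]
ft_force: [-0.4, -6.5, -1.3]
grip_width: 0.123
grasp_force: 88.4
```

Call:
apply_moves --rows '[{"x":8,"y":0,"z":0,"ax":0,"ay":0,"az":0,"gripper":1},{"x":8,"y":0,"z":0,"ax":0,"ay":0,"az":0,"gripper":1},{"x":8,"y":0,"z":0,"ax":0,"ay":0,"az":0,"gripper":1},{"x":8,"y":0,"z":0,"ax":0,"ay":0,"az":0,"gripper":1},{"x":0,"y":0,"z":0,"ax":0,"ay":0,"az":0,"gripper":1}]'

```text
clock: 6.33
position: [0.5494, -0.1651, 0.0301]
ee_rot: [0.733, 0.68, -0.0, -0.0]
ft_force: [0.1, 1.3, -3.9]
grip_width: 0.12
grasp_force: 88.2
```

```bash
python3 -c "
from h import *
o=st(); print(toj(o['position']))"
```

```text
6.3333 [ 0.5494 -0.1651  0.0301] F [ 0.1  1.3 -3.9] w 0.12 88.2
[[0.074, 0.997, -0.001], [0.997, -0.074, 0.0], [0.0, -0.001, -1.0]] [ 0.56  0.47 -0.42  1.79  0.23  0.93 -0.03]
[   0.4 -103.8]
```

Call:
apply_moves --rows '[{"x":7,"y":0,"z":0,"ax":0,"ay":0,"az":0,"gripper":1},{"x":7,"y":0,"z":0,"ax":0,"ay":0,"az":0,"gripper":1},{"x":6,"y":0,"z":0,"ax":0,"ay":0,"az":0,"gripper":1},{"x":0,"y":0,"z":0,"ax":0,"ay":0,"az":0,"gripper":1},{"x":0,"y":0,"z":0,"ax":0,"ay":0,"az":0,"gripper":0.5}]'

```text
clock: 6.75
position: [0.5511, -0.1458, 0.0303]
ee_rot: [0.733, 0.68, 0.0, -0.0]
ft_force: [0.1, -0.5, 0.3]
grip_width: 0.25
grasp_force: 0.0
```

Call:
apply_moves --rows '[{"x":0,"y":0,"z":0,"ax":0,"ay":0,"az":0,"gripper":0.5},{"x":0,"y":0,"z":0,"ax":0,"ay":0,"az":0,"gripper":0.5},{"x":0,"y":0,"z":0,"ax":0,"ay":0,"az":0,"gripper":0.5},{"x":0,"y":0,"z":-30,"ax":0,"ay":0,"az":0,"gripper":0.5},{"x":0,"y":0,"z":-40,"ax":0,"ay":0,"az":0,"gripper":0.5}]'

```text
clock: 7.17
position: [0.549, -0.1458, 0.0982]
ee_rot: [0.733, 0.68, -0.001, -0.003]
ft_force: [1.3, 0.1, 0.3]
grip_width: 0.5
grasp_force: 0.0
```

Call:
apply_moves --rows '[{"x":0,"y":0,"z":-35,"ax":0,"ay":0,"az":0,"gripper":0.5},{"x":32,"y":0,"z":0,"ax":0,"ay":0,"az":0,"gripper":0.5},{"x":34,"y":0,"z":0,"ax":0,"ay":0,"az":0,"gripper":0.5},{"x":34,"y":0,"z":0,"ax":0,"ay":0,"az":0,"gripper":0.5},{"x":34,"y":0,"z":0,"ax":0,"ay":0,"az":0,"gripper":0.5}]'

```text
clock: 7.58
position: [0.5614, -0.0114, 0.136]
ee_rot: [0.733, 0.68, 0.0, 0.0]
ft_force: [0.8, 0.1, -0.1]
grip_width: 0.501
grasp_force: 0.0
```

Call:
apply_moves --rows '[{"x":30,"y":0,"z":0,"ax":0,"ay":0,"az":0,"gripper":0.5},{"x":0,"y":0,"z":0,"ax":0,"ay":0,"az":0,"gripper":0.5},{"x":0,"y":0,"z":0,"ax":0,"ay":0,"az":0,"gripper":0.5}]'

```text
clock: 7.83
position: [0.5636, 0.0194, 0.1357]
ee_rot: [0.732, 0.681, 0.0, -0.0]
ft_force: [0.4, -1.1, -0.8]
grip_width: 0.495
grasp_force: 0.0
```

```bash
python3 -c "
from h import *
o=st(); print(toj(o['position'])); c=cam('wrist','w5.png')
for y in (40,80,122,210): print(y,w2px(c,jw(0,y,.023)))
plan(jw(0,80,.0306),85.645,3)
"
```

```text
7.8333 [0.5636 0.0194 0.1357] F [ 0.4 -1.1 -0.8] w 0.495 0.0
[[0.071, 0.997, 0.0], [0.997, -0.071, 0.001], [0.001, 0.0, -1.0]] [ 0.34  0.33 -0.54  1.73  0.19  1.13 -0.33]
[ 0.5 81.2]
40 [318.86043095 242.20912738]
80 [319.0642596  198.35142676]
122 [319.29859452 147.92970574]
210 [319.87184747  24.58317242]
turn/row [0.   0.   0.04]
[0.3, -0.2, 35.0]
[0.3, -0.2, 35.0]
[0.3, -0.2, 35.0]
```

View pics/w5.png

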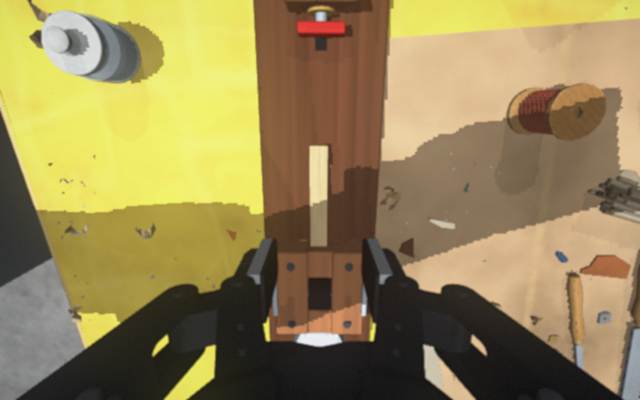

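The lath's front end is at (318,146), about jig y 123, straight and on the centre line. The stop is out at (320,30), and the jar and spool stand clear. I'll descend and take it again.

Call:
apply_moves --rows '[{"x":0,"y":-0.5,"z":36,"ax":0,"ay":0,"az":0,"gripper":0.5},{"x":0,"y":0,"z":36,"ax":0,"ay":0,"az":0,"gripper":0.5},{"x":0,"y":0,"z":25,"ax":0,"ay":0,"az":0,"gripper":0.5},{"x":0,"y":0,"z":7.5,"ax":0,"ay":0,"az":0,"gripper":0.5},{"x":0,"y":0,"z":0,"ax":0,"ay":0,"az":0,"gripper":0.5}]'

```text
clock: 8.3
position: [0.5617, 0.0157, 0.0291]
ee_rot: [0.734, 0.679, -0.002, -0.001]
ft_force: [0.4, 0.1, 1.1]
grip_width: 0.497
grasp_force: 0.0
```

Call:
apply_moves --rows '[{"x":0,"y":0,"z":0,"ax":0,"ay":0,"az":0,"gripper":1},{"x":0,"y":0,"z":0,"ax":0,"ay":0,"az":0,"gripper":1},{"x":0,"y":0,"z":0,"ax":0,"ay":0,"az":0,"gripper":1},{"x":0,"y":0,"z":0,"ax":0,"ay":0,"az":0,"gripper":1},{"x":0,"y":0,"z":0,"ax":0,"ay":0,"az":0,"gripper":1}]'

```text
clock: 8.72
position: [0.5643, 0.017, 0.0332]
ee_rot: [0.733, 0.68, 0.001, 0.001]
ft_force: [-2.1, -0.4, 6.4]
grip_width: 0.091
grasp_force: 88.5
```

Call:
apply_moves --rows '[{"x":8,"y":0,"z":0,"ax":0,"ay":0,"az":0,"gripper":1},{"x":8,"y":0,"z":0,"ax":0,"ay":0,"az":0,"gripper":1},{"x":8,"y":0,"z":0,"ax":0,"ay":0,"az":0,"gripper":1},{"x":8,"y":0,"z":0,"ax":0,"ay":0,"az":0,"gripper":1},{"x":8,"y":0,"z":0,"ax":0,"ay":0,"az":0,"gripper":1}]'

```text
clock: 9.13
position: [0.5678, 0.0533, 0.0331]
ee_rot: [0.734, 0.679, -0.0, 0.003]
ft_force: [-1.5, -11.6, 8.2]
grip_width: 0.094
grasp_force: 88.6
```

```bash
python3 -c "
from h import *
o=st(); print(toj(o['position']))"
```

```text
9.1333 [0.5678 0.0533 0.0331] F [ -1.5 -11.6   8.2] w 0.094 88.6
[[0.078, 0.997, 0.003], [0.997, -0.078, -0.005], [-0.005, 0.004, -1.0]] [ 0.24  0.47 -0.51  1.79  0.28  0.94 -0.46]
[  2.2 115.4]
```

Call:
apply_moves --rows '[{"x":8,"y":-0.5,"z":-1,"ax":0,"ay":0,"az":0,"gripper":1},{"x":8,"y":-0.5,"z":0,"ax":0,"ay":0,"az":0,"gripper":1},{"x":8,"y":0,"z":0,"ax":0,"ay":0,"az":0,"gripper":1},{"x":8,"y":0,"z":0,"ax":0,"ay":0,"az":0,"gripper":1},{"x":4,"y":0,"z":0,"ax":0,"ay":0,"az":0,"gripper":1}]'

```text
clock: 9.55
position: [0.5686, 0.0915, 0.0333]
ee_rot: [0.734, 0.68, -0.0, 0.002]
ft_force: [-0.5, -7.8, 1.6]
grip_width: 0.086
grasp_force: 89.0
```

Call:
apply_moves --rows '[{"x":3,"y":0,"z":0,"ax":0,"ay":0,"az":0,"gripper":1},{"x":2,"y":0,"z":0,"ax":0,"ay":0,"az":0,"gripper":1}]'

```text
clock: 9.72
position: [0.5691, 0.0957, 0.0333]
ee_rot: [0.734, 0.679, -0.0, 0.002]
ft_force: [-0.5, -9.2, 1.5]
grip_width: 0.09
grasp_force: 89.4
```

Call:
apply_moves --rows '[{"x":2,"y":0,"z":0,"ax":0,"ay":0,"az":0,"gripper":1},{"x":1,"y":0,"z":0,"ax":0,"ay":0,"az":0,"gripper":1}]'

```text
clock: 9.88
position: [0.5693, 0.0983, 0.0333]
ee_rot: [0.734, 0.679, -0.001, 0.002]
ft_force: [-0.0, -8.6, 1.6]
grip_width: 0.089
grasp_force: 89.4
```

```bash
python3 -c "
from h import *
o=st(); print(toj(o['position'])); c=cam('wrist','w6.png')
cv2.imwrite('pics/w6c.png',cv2.resize(cv2.imread('pics/w6.png')[0:260,200:440],None,fx=2,fy=2))"
```

```text
9.8833 [0.5693 0.0983 0.0333] F [-0.  -8.6  1.6] w 0.089 89.4
[[0.077, 0.997, 0.002], [0.997, -0.077, -0.004], [-0.003, 0.002, -1.0]] [ 0.17  0.49 -0.52  1.77  0.29  0.95 -0.54]
[  0.3 160.4]
```

View pics/w6c.png

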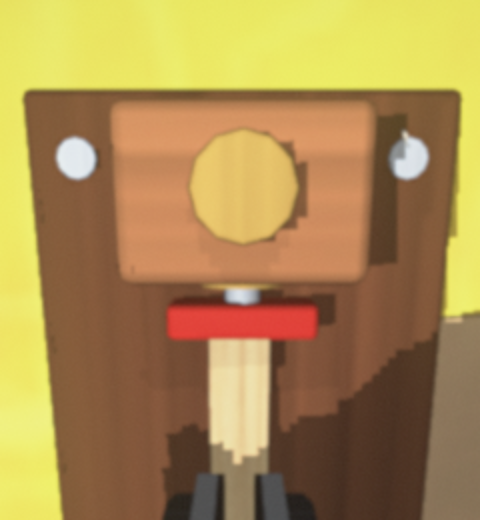

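The lath's end has reached the red head, at (240,340) in the crop, and a gap to the post remains. I'll push on in small steps until the force rises.

Call:
apply_moves --rows '[{"x":1.5,"y":0,"z":0,"ax":0,"ay":0,"az":0,"gripper":1},{"x":1.5,"y":0,"z":0,"ax":0,"ay":0,"az":0,"gripper":1}]'

```text
clock: 10.1
position: [0.5696, 0.1008, 0.0333]
ee_rot: [0.734, 0.679, -0.001, 0.002]
ft_force: [-1.7, -9.1, 2.4]
grip_width: 0.08
grasp_force: 89.7
```

Call:
apply_moves --rows '[{"x":1.5,"y":0,"z":0,"ax":0,"ay":0,"az":0,"gripper":1},{"x":0,"y":0,"z":0,"ax":0,"ay":0,"az":0,"gripper":1}]'

```text
clock: 10.27
position: [0.5697, 0.1028, 0.0333]
ee_rot: [0.734, 0.679, -0.001, 0.002]
ft_force: [-0.5, -8.0, 2.4]
grip_width: 0.084
grasp_force: 89.4
```

Call:
apply_moves --rows '[{"x":1.5,"y":0,"z":0,"ax":0,"ay":0,"az":0,"gripper":1},{"x":0,"y":0,"z":0,"ax":0,"ay":0,"az":0,"gripper":1}]'

```text
clock: 10.43
position: [0.5698, 0.1041, 0.0333]
ee_rot: [0.734, 0.679, -0.001, 0.002]
ft_force: [-1.6, -7.9, 0.8]
grip_width: 0.085
grasp_force: 89.4
```

Call:
apply_moves --rows '[{"x":1.5,"y":0,"z":0,"ax":0,"ay":0,"az":0,"gripper":1},{"x":0,"y":0,"z":0,"ax":0,"ay":0,"az":0,"gripper":1}]'

```text
clock: 10.6
position: [0.5699, 0.1045, 0.0332]
ee_rot: [0.734, 0.679, -0.001, 0.002]
ft_force: [-1.5, -11.2, 3.4]
grip_width: 0.088
grasp_force: 90.3
```

Call:
apply_moves --rows '[{"x":1.5,"y":0,"z":0,"ax":0,"ay":0,"az":0,"gripper":1},{"x":0,"y":0,"z":0,"ax":0,"ay":0,"az":0,"gripper":1}]'

```text
clock: 10.77
position: [0.5699, 0.1048, 0.0332]
ee_rot: [0.734, 0.679, -0.002, 0.003]
ft_force: [-3.0, -15.1, 6.3]
grip_width: 0.087
grasp_force: 91.2
```

Call:
apply_moves --rows '[{"x":1.5,"y":0,"z":0,"ax":0,"ay":0,"az":0,"gripper":1},{"x":0,"y":0,"z":0,"ax":0,"ay":0,"az":0,"gripper":1}]'

```text
clock: 10.93
position: [0.57, 0.1051, 0.0332]
ee_rot: [0.735, 0.678, -0.003, 0.003]
ft_force: [-3.4, -18.1, 6.9]
grip_width: 0.086
grasp_force: 92.1
```

```bash
python3 -c "
from h import *
o=st(); print(toj(o['position'])); c=cam('wrist','w7.png')
cv2.imwrite('pics/w7c.png',cv2.resize(cv2.imread('pics/w7.png')[0:260,200:440],None,fx=2,fy=2))"
```

```text
10.9333 [0.57   0.1051 0.0332] F [ -3.4 -18.1   6.9] w 0.086 92.1
[[0.08, 0.997, 0.0], [0.997, -0.08, -0.008], [-0.008, 0.001, -1.0]] [ 0.16  0.49 -0.52  1.77  0.3   0.96 -0.56]
[  0.4 167.2]
```

View pics/w7c.png

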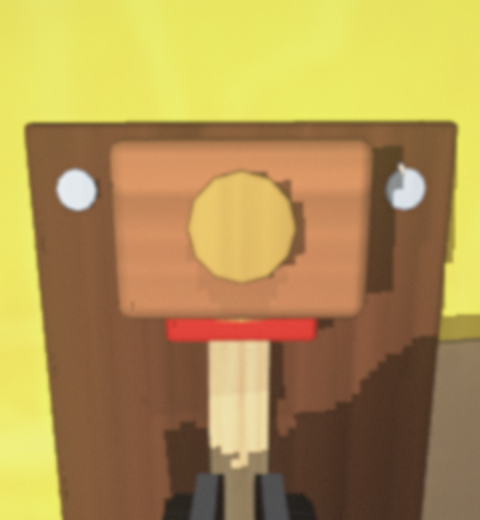

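The head is flat against the post with no gap, and the force climbed to 18 N without further travel, so the stop is home. I'll relax the push, release and lift.

Call:
apply_moves --rows '[{"x":-2,"y":0,"z":0,"ax":0,"ay":0,"az":0,"gripper":1},{"x":0,"y":0,"z":0,"ax":0,"ay":0,"az":0,"gripper":0.5},{"x":0,"y":0,"z":0,"ax":0,"ay":0,"az":0,"gripper":0.5},{"x":0,"y":0,"z":0,"ax":0,"ay":0,"az":0,"gripper":0.5},{"x":0,"y":0,"z":0,"ax":0,"ay":0,"az":0,"gripper":0.5}]'

```text
clock: 11.4
position: [0.5694, 0.1102, 0.0327]
ee_rot: [0.733, 0.68, 0.001, 0.0]
ft_force: [0.4, 0.3, 0.4]
grip_width: 0.502
grasp_force: 0.0
```

Call:
apply_moves --rows '[{"x":0,"y":0,"z":-20,"ax":0,"ay":0,"az":0,"gripper":0.5},{"x":0,"y":0,"z":-35,"ax":0,"ay":0,"az":0,"gripper":0.5},{"x":0,"y":0,"z":-35,"ax":0,"ay":0,"az":0,"gripper":0.5},{"x":-20,"y":0,"z":-20,"ax":0,"ay":0,"az":0,"gripper":0.5},{"x":-20,"y":0,"z":0,"ax":0,"ay":0,"az":0,"gripper":0.5}]'

```text
clock: 11.82
position: [0.5684, 0.0719, 0.1475]
ee_rot: [0.732, 0.681, 0.004, 0.002]
ft_force: [0.1, -0.5, -0.1]
grip_width: 0.501
grasp_force: 0.0
```

Call:
apply_moves --rows '[{"x":-20,"y":0,"z":0,"ax":0,"ay":0,"az":0,"gripper":0.5},{"x":0,"y":0,"z":0,"ax":0,"ay":0,"az":0,"gripper":0.5},{"x":0,"y":0,"z":0,"ax":0,"ay":0,"az":0,"gripper":0.5}]'

```text
clock: 12.07
position: [0.5646, 0.0489, 0.1422]
ee_rot: [0.734, 0.679, 0.0, 0.0]
ft_force: [0.2, 0.3, -0.4]
grip_width: 0.503
grasp_force: 0.0
```

```bash
python3 -c "
from h import *
o=st(); print(toj(o['position'])); c=cam('wrist','w8.png')
cv2.imwrite('pics/w8c.png',cv2.resize(cv2.imread('pics/w8.png')[0:280,200:440],None,fx=2,fy=2))"
```

```text
12.0667 [0.5646 0.0489 0.1422] F [ 0.2  0.3 -0.4] w 0.503 0.0
[[0.077, 0.997, 0.001], [0.997, -0.077, -0.0], [-0.0, 0.001, -1.0]] [ 0.29  0.33 -0.54  1.72  0.19  1.14 -0.38]
[ -0.7 110.8]
```

View pics/w8c.png

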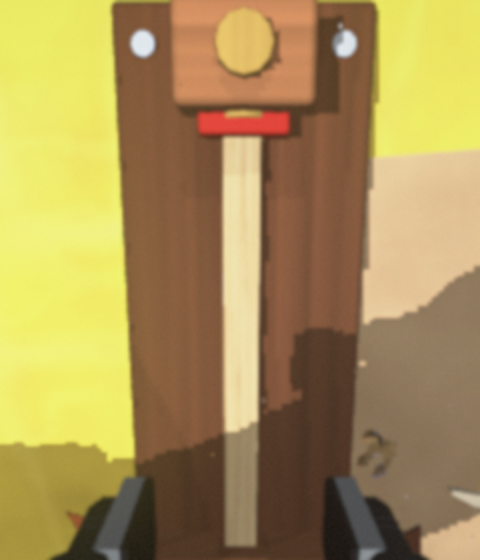

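```bash
python3 -c "
from h import *
c=cam('wrist','w9.png'); f,r,t=KM(c); print('cam',toj(-r.T@t),(-r.T@t)[2])
im=c['color'].astype(int)
red=(im[...,0]>130)&(im[...,1]<60)&(im[...,2]<60); v,u=np.where(red[:120,280:360]); print(v.min(),v.max(),u.min()+280,u.max()+280)
for z in(.014,.023,.028): print(z,'front',toj(px2w(c,321,v.max()+.5,z)),'back',toj(px2w(c,321,v.min()-.5,z)))
for v0 in (52,53,54): print('post edge z.051',toj(px2w(c,321,v0,.051)))
print(im[48:72,300].tolist())
"
```

```text
cam [ -1.4 184. ] 0.27455724555868055
58 68 302 344
0.014 front [  0.  213.4] back [ -0.  221.4]
0.023 front [ -0.  212.4] back [-1.000e-01  2.201e+02]
0.028 front [-1.000e-01  2.118e+02] back [-1.000e-01  2.194e+02]
post edge z.051 [-2.000e-01  2.195e+02]
post edge z.051 [-2.000e-01  2.189e+02]
post edge z.051 [-2.000e-01  2.183e+02]
[[210, 142, 97], [207, 141, 96], [200, 136, 92], [189, 130, 87], [178, 123, 83], [160, 110, 75], [128, 90, 61], [97, 69, 44], [87, 60, 37], [112, 59, 39], [158, 61, 46], [193, 65, 50], [206, 66, 53], [207, 66, 53], [207, 68, 54], [210, 69, 55], [212, 69, 56], [210, 67, 54], [205, 66, 51], [188, 66, 50], [157, 64, 45], [122, 64, 43], [113, 72, 47], [115, 78, 52]]
```

```bash
python3 -c "
from h import *
print(hand_in())"
```

```text
the job is handed in; nothing more can be done
None
```

The job is handed in at about 12 s on the clock. The last images show the lath fed under the bar with the red stop head home against the post, the gripper released and clear; I did not move near the bottle, jar or spool, and no verdict came back.

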